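Set sprung tweezers to the lines of a tip gauge and hold them

TASK

Hang the big sprung tweezers by their eye on the post of the dark steel tip gauge, blades pointing along the plate to its two scribed lines, all the way down on the plate, and let go so that they spring fully open. Then squeeze the blades together until each tip stands right over its own line (left tip on the left line, right tip on the right line) and finish while still holding the squeeze steady, with the tweezers still flat on the plate. Leave the gauge's sliding line and the other things on the bench where they are.

Things in the scene. Friction and masses are not known exactly. Their poses are not given: they have to be found in the camera images.
- tweezers: Big steel sprung tweezers, 195 mm long, 70-120 g, lying flat, blades on edge. Origin: centre of the eye (ring 29 mm across, hole 17 mm, 8 mm high) at its underside; x along the middle of the open blades to the tips, y left, z up. Blades 3 mm thick, 14 mm high (6 at the tips). Grooved grip at x = 57 to 120 mm, there 37 to 42 mm over the outside when open. Centre of mass at x = 62 mm.
- tweezers_arm (a joint): Squeeze of the left blade towards the right, rad: 0 sprung fully open (tip middles 48 mm apart), 0.245 at the stop (4 mm); 0.01 closes the tips 1.8 mm. Spring 2 N (open) to 8 N (stop) at the grip. The left blade turns about the eye's centre; the right one is one piece with the eye and tweezers, whose frame so turns left of the middle line by half this value.
- tip_left (a point): Middle of the left blade's tip (3 mm wide), 3 mm above the underside, 182 mm from the eye's centre; 24 mm left of the tweezers' x axis when open.
- tip_right (a point): Middle of the right blade's tip (3 mm wide), 3 mm above the underside, 182 mm from the eye's centre; always at x = 180, y = -24 mm of tweezers.
- gauge: Tip gauge, fixed: dark steel plate 250 mm long (x -32 to 218 mm), 84 wide, 12 thick, with a bright upright post of 12 mm diameter, 28 mm high above the plate (top 8 mm tapered). Origin: on the post's axis at the bench surface; x along the plate from the post to the lines, y left, z up. The tweezers' eye fits over the post and rests on the plate, its origin 12 mm above this one.
- post_top (a point): Top of the gauge's post, 40 mm above the bench.
- line_right (a point): Point of the right line on the plate's upper face, 180 mm from the post and 8 mm to the right (-y) of the plate's middle: where the right tip belongs. White line 3 mm wide running along the plate (gauge x axis), fixed.
- line_left (a point): Where the left tip belongs: point of the left line on the plate's top, 180 mm from the post along the plate. White line 3 mm wide along the plate, on a small stiff steel slide (12 x 10 mm, 8 mm high, at the plate's far end), set somewhere 2 to 14 mm left of the plate's middle; it must stay there.
- tape: Bystander: roll of tape lying flat, 60 mm across, 24 mm high. Origin at the centre of its underside.
- jar: Bystander: small clear jar, 52 mm across, 65 mm high. Origin at the centre of its underside.
- screwdriver: Bystander: screwdriver lying along the bench, left of the work.
- wrench: Bystander: wrench lying along the bench, right of the work.
- spray: Bystander: white bottle 80 mm across, 190 mm high, at the far left.
- can: Bystander: steel can 66 mm across, 110 mm high, at the far right.
Things that resemble listed ones, but are neither listed nor needed, are in the scene too. Leave any orange look-alike of the tweezers alone.

How it is judged:
On the way:
1. the tweezers hang by the eye on the post, down on the plate, let go and sprung open, pointing along the plate (horizontal distance between tweezers and gauge below 0.005 m and z of tweezers in the frame of gauge below 0.0155 m and angle between tweezers's own z axis and vertical below 0.06 rad and contact force between the fingers and tweezers below 0.2 N and value of joint tweezers_arm below 0.02 rad and x of tip_left in the frame of gauge above 0.16 m), for 0.2 s.
At the end, for the whole second after the job is handed in: For the last second: eye on the post (within 5 mm of its axis), flat on the plate (within 3.5 mm, tilt under 0.06 rad), fingers squeezing with over 1 N, blades still (under 0.05 rad/s), and the middle of each tip within 2.5 mm sideways of the middle of its own line (horizontal distance between tweezers and gauge below 0.005 m and z of tweezers in the frame of gauge below 0.0155 m and angle between tweezers's own z axis and vertical below 0.06 rad and y of tip_left in the frame of line_left between -0.0025 and 0.0025 m and y of tip_right in the frame of line_right between -0.0025 and 0.0025 m and x of tip_left in the frame of gauge above 0.16 m and contact force between the fingers and tweezers above 1 N and velocity of joint tweezers_arm between -0.05 and 0.05 rad/s); the arm keeps its last pose, push and grip.
It fails at once if the gauge's sliding line is moved by more than 1.5 mm (distance of line_left from where it was at the start of the episode above 0.0015 m).
It fails at once if another thing on the bench is moved by more than 20 mm (distance of any of tape, jar, screwdriver, wrench, spray, can from where it was at the start of the episode above 0.02 m).
It also fails if it takes over 53 s, if anything falls off the work surface, if the arm or the gripper's body presses on something with over 40 N, if the wrist force passes 120 N, or if a joint passes its speed limit or range.

ROBOT

A 6-joint arm with a two-finger parallel gripper is mounted at the origin on the work surface. World frame = base frame: x ahead of the robot, y to its left, z up, the work surface at z = 0. Lengths are in m, angles in rad, forces in N, time in s.
With the tool pointing down it reaches from about 0.35 to 0.975 m from the base axis. Payload 4.9 kg.
Tool frame: the origin (TCP) lies between the finger pads; the fingertips stand 14 mm ahead of it and the grasp point (between the pads) lies 5 mm behind it; z points along the fingers, y is the direction in which the jaws open and shut (so a half turn about z gives the same grasp; the last joint's range is limited). The gripper opens to 85 mm and grips with 20 to 120 N. Pads are 22 mm wide; open, the fingers measure 114 mm over their backs; the gripper's body (76 mm by 85 mm) begins 54 mm behind the grasp point. The pads swing forward as they close: fully open they stand 13 mm farther back than shut.
Start: joints at [1.073, 0.053, 1.613, -0, 1.476, -0.119], TCP at [0.231, 0.581, 0.245] pointing down, gripper open.
Joint ranges: [-3.01, 3.01], [-1.01, 2.22], [0.06, 2.58], [-1.02, 4.17], [0.09, 2.62], [-3.14, 3.14]. Speed limits (rad/s): [2.57, 2.57, 3.14, 3.14, 3.14, 3.14].

INTERFACE

Orientations are given as [roll, pitch, yaw] about the fixed x, y, z axes, in that order (R = Rz(yaw) Ry(pitch) Rx(roll)).
In Python, from station import sensors, vision, ticket, finder gives the robot as it stands.
- The arm moves only by the tool carry_out, never from a script. Its argument "series" is a list of rows, each a list of 2 entries, a list of its own where there are three numbers: the shift along the tool's x, y, z in mm, then the turn about the tool's z in units of 8 degrees (1.0 is 8 degrees). In form: [[[dx, dy, dz], yaw], ...]. A call has 1 to 10 rows; each row shifts and turns the commanded pose from where the row before left it, along the tool's axes as they then stand; what a row does not reach is not made up. A row lasts 1/10 s, in which the tool goes at most 50 mm and 8.59 degrees, less where a joint would pass 70% of its speed; a pose out of reach is approached as far as the arm can. A call with a gripper value outside its range is refused whole. "gripper" is the opening, from -1 (shut) to 1 (fully open), set as the call begins (left out, the last holds). The fingers move at their own pace and stop on an object; "force" is the grip in N (left out, the last holds). Time passes only in rows, so rows that do not move let the fingers close. It gives the time, the measured TCP pose, the force and the opening at its end, in the units of the state.
- sensors.get_obs(): the state, without advancing time (a new reading comes with each control period).
- vision.get_image(name): name is "scene" or "top" or "wrist"; returns a dict with "img" (480x640x3 uint8, red, green, blue), "z_map" (480x640 float32, m along the optical axis (not along the pixel's ray), 0 where there is no reading), "mtx" (3x3 intrinsics, pixels), "R" (3x3) and "t" (3): a world point X has camera coordinates R X + t. Camera axes: x right, y down, z forward; pixel columns grow to the right and rows downward; lengths in m; the calibration is good to about 2 mm. A picture is of the moment at which its call begins.
- ticket.finish_job(): hands the job in, once; it reports no verdict.
Trained networks look in a picture, given as the dict that the camera call returned (one of the last four; its "shot" number tells which), for a name from the list of things; names that differ only in an ending like _2 or _b are one class to them, and where a whole thing is asked for, a point or a joint stands for the part that bears it (a point fixed in the world has none). Each returns a list of dicts, best first, with "score" (0 to 1); they miss things now and then, are a little off and sometimes report something else, mostly with a low value. They report only what shows in the picture. A call takes as long as a camera call. They do not tell look-alikes from the thing itself.
- finder.look_for(picture, label): "xyz" ([x, y, z] in m, in the coordinates of the camera as it stood for that picture, good to about 4 mm: the middle of the surface that is visible of it).
The state is a dict: "t": time; "q": joint angles; "joint_velocities": joint speeds; "effort": joint torques, N m; "eef_pos": TCP position; "orientation": TCP orientation; "wrist_force": force on the tool from outside, world axes, zero at the start; "ft_torque": the same for the moment, N m; "gripper_width": finger opening in m.
Only numpy, scipy, OpenCV 4.12 (cv2) and the standard library are available. Lean on these libraries where they do the work, as an engineer would, in place of code of your own. Each camera call takes 0.05 s, during which the arm holds its last target. There are 200 camera calls.

## Working session

There is one attempt and no reset: what is moved stays moved. The work goes in short steps, Python scripts to look and compute and a tool call to move; the robot and the scene stay as the last step left them, time stands still between calls to the robot, and variables do not carry over. Pictures are saved under pics/ and viewed, about 8 in all and at most 12, crops included, and the job is handed in when it is done.

Besides the shell and the picture viewer there is one more tool, called after "Request:" in YAML: its name, and indented under it one key for each argument. carry_out: Moves the arm, as the interface text tells. Its arguments: {"type":"object","properties":{"series":{"type":"array"},"gripper":{"type":"number"},"force":{"type":"number"}},"required":["series"]}

```bash
mkdir -p pics; ls
cat > h.py <<'E'
import numpy as np, cv2
from station import sensors, vision, ticket, finder
def shot(n): return vision.get_image(n)
def save(p,f,crop=None,scale=1):
    im=p["img"]
    if crop: x0,y0,x1,y1=crop; im=im[y0:y1,x0:x1]
    im=cv2.resize(im,None,fx=scale,fy=scale,interpolation=cv2.INTER_CUBIC)
    cv2.imwrite("pics/"+f,im[:,:,::-1])
def c2w(p,c): return np.array(p["R"]).T@(np.array(c)-np.array(p["t"]))
def px(p,X):
    c=np.array(p["R"])@np.array(X)+p["t"]; u=np.array(p["mtx"])@c; return u[:2]/u[2]
def ray(p,u,v,z):  # intersect pixel with world plane z
    d=np.array(p["R"]).T@np.linalg.inv(p["mtx"])@[u,v,1]; o=-np.array(p["R"]).T@np.array(p["t"])
    return o+d*(z-o[2])/d[2]
def depth(p,u,v):
    z=p["z_map"][int(v),int(u)]; return c2w(p,np.linalg.inv(p["mtx"])@[u,v,1]*z)
E
python3 - <<'E'
from h import *
np.set_printoptions(precision=4,suppress=True)
print(sensors.get_obs())
p=shot("top"); save(p,"top.png")
print(c2w(p,[0,0,0]),p["R"])
for n in ["tweezers","gauge","post_top","line_left","line_right","tip_left","tip_right","tape","jar","screwdriver","wrench"]:
    for d in finder.look_for(p,n)[:3]:
        w=c2w(p,d["xyz"]); print(n,round(d["score"],2),w,px(p,w).round())
E
```

```text
pics
{'t': 0.0, 'q': array([ 1.073 ,  0.0533,  1.6143,  0.    ,  1.476 , -0.119 ]), 'joint_velocities': array([-0.0002,  0.0006,  0.0001,  0.0008,  0.0002, -0.0012]), 'effort': array([  0.0022, -39.3676, -37.0183,   0.    ,   0.0069,  -0.    ]), 'eef_pos': array([0.2308, 0.5802, 0.2441]), 'orientation': array([-3.1396, -0.0003,  2.7628]), 'wrist_force': array([0.0683, 0.0027, 0.3105]), 'ft_torque': array([-0.047 , -0.0101, -0.006 ]), 'gripper_width': 0.08525389730412197}
[ 0.3469 -0.0115  1.0893] [[-0.0014 -0.9999  0.0164]
 [-0.9875 -0.0012 -0.1573]
 [ 0.1573 -0.0164 -0.9874]]
tweezers 0.88 [0.234  0.275  0.0106] [189. 359.]
tweezers 0.61 [ 0.3069 -0.5129  0.0064] [534. 325.]
tweezers 0.58 [ 0.2717 -0.2915  0.0095] [439. 341.]
gauge 0.56 [0.5214 0.145  0.0124] [250. 232.]
line_right 0.67 [0.5185 0.1482 0.0151] [248. 233.]
tip_left 0.75 [ 0.2495 -0.2971  0.0124] [442. 351.]
tip_left 0.67 [0.203  0.3006 0.0173] [176. 373.]
tip_left 0.62 [ 0.3038 -0.5401  0.0083] [546. 326.]
tip_right 0.93 [ 0.2643 -0.286   0.0112] [437. 344.]
tip_right 0.76 [ 0.4858 -0.1999  0.0075] [397. 248.]
tip_right 0.75 [ 0.3106 -0.5137  0.0103] [535. 323.]
tape 0.59 [0.3978 0.0055 0.0277] [309. 285.]
tape 0.57 [ 0.7445 -0.2813  0.1047] [437. 127.]
jar 0.73 [0.5184 0.1457 0.0131] [249. 233.]
jar 0.69 [ 0.6776 -0.0093  0.0624] [316. 162.]
screwdriver 0.79 [0.4773 0.4359 0.0256] [121. 250.]
wrench 0.68 [ 0.5081 -0.4299  0.008 ] [493. 238.]
```

View pics/top.png

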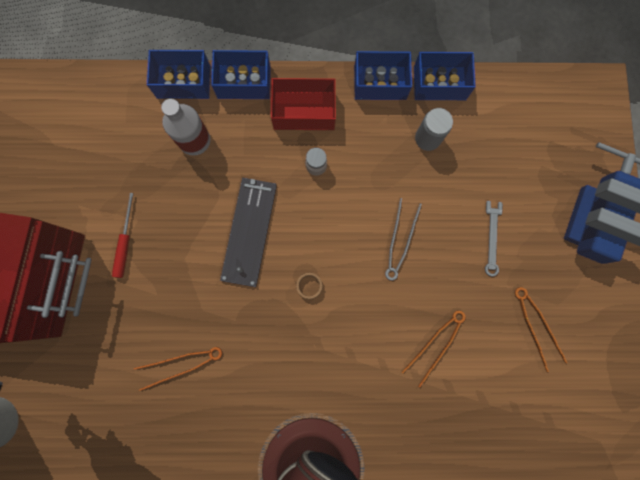

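The only steel tweezers have their eye at (392,273) and tips at (402,200)/(420,206). Three orange look-alikes have eyes at (215,354), (459,316) and (521,294). I choose the steel one. The gauge post is at about (240,270) and its lines at about (256,193). Next is the check crop.

Run:
```python
from h import *
np.set_printoptions(precision=4,suppress=True)
p=shot("top"); save(p,"crop1.png",(215,170,435,295),3.6)
for nm,u,v,z in [("eye",392,273,.008),("t1",402,200,.006),("t2",420,206,.006),("post",240,270,.04),("line1",250,197,.012),("line2",261,197,.012)]:
    print(nm,ray(p,u,v,z), depth(p,u,v))
q=shot("wrist"); c=c2w(q,[0,0,0]); o=sensors.get_obs(); print("wrist cam",c,o["eef_pos"],q["mtx"])
print(q["R"])
```

```text
eye [ 0.4262 -0.1874  0.008 ] [ 0.4266 -0.1882  0.0032]
t1 [ 0.6011 -0.216   0.006 ] [ 0.6025 -0.2171  0.0003]
t2 [ 0.5865 -0.2588  0.006 ] [ 0.5867 -0.259   0.0053]
post [0.4307 0.161  0.04  ] [0.4309 0.1615 0.0369]
line1 [0.6061 0.1466 0.012 ] [0.6063 0.1467 0.0113]
line2 [0.6062 0.1206 0.012 ] [0.6063 0.1206 0.0115]
wrist cam [0.1664 0.6065 0.3734] [0.2311 0.5807 0.2453] [[414.0714   0.     319.8649]
 [  0.     414.0714 241.9792]
 [  0.       0.       1.    ]]
[[ 0.3707  0.9288 -0.0011]
 [ 0.8928 -0.356   0.2761]
 [ 0.2561 -0.1034 -0.9611]]
```

View pics/crop1.png

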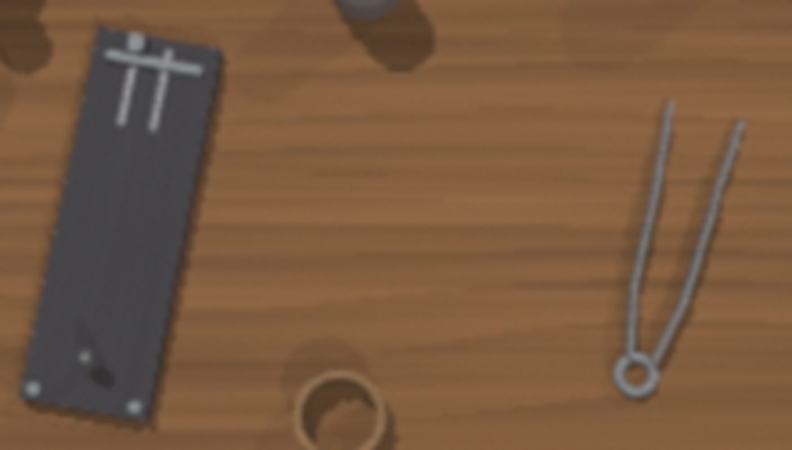

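The crop shows the all-steel tweezers, with the eye at crop (635,375) and tips at (670,103)/(740,123), and the gauge with its post at (85,356). The choice holds. Moving above the grip.

Request:
carry_out:
  series:
    - [[-27.5,-31.7,0],0]
    - [[-27.5,-31.7,0],0]
    - [[-27.5,-31.7,0],0]
    - [[-27.5,-31.7,0],0]
    - [[-27.5,-31.7,0],0]
    - [[-27.5,-31.7,0],0]
    - [[-27.5,-31.7,0],0]
    - [[-27.5,-31.7,0],0]
    - [[-27.5,-31.7,0],0]
    - [[-27.5,-31.7,0],0]

```text
t: 1.7
eef_pos: [0.3696, 0.1829, 0.2456]
orientation: [3.141, 0.001, 2.763]
wrist_force: [0.7, 0.6, -0.1]
gripper_width: 0.0852
```

Request:
carry_out:
  series:
    - [[-27.5,-31.7,0],0]
    - [[-27.5,-31.7,0],0]
    - [[-27.5,-31.7,0],0]
    - [[-27.5,-31.7,0],0]
    - [[-27.5,-31.7,0],0]
    - [[-27.5,-31.7,0],0]
    - [[-27.5,-31.7,0],0]
    - [[-27.5,-31.7,0],0]
    - [[-27.5,-31.7,0],0]
    - [[-27.5,-31.7,0],-0.6]

```text
t: 2.7
eef_pos: [0.508, -0.2137, 0.2455]
orientation: [3.142, 0.001, 2.848]
wrist_force: [0.5, 0.5, 0.1]
gripper_width: 0.0857
```

Request:
carry_out:
  series:
    - [[0,0,0],0]
    - [[0,0,0],0]

```text
t: 2.9
eef_pos: [0.5076, -0.2124, 0.245]
orientation: [3.141, -0.001, 2.845]
wrist_force: [0.0, 0.4, -0.1]
gripper_width: 0.0851
```

Run:
```python
from h import *
np.set_printoptions(precision=4,suppress=True)
q=shot("wrist"); save(q,"w1.png")
o=sensors.get_obs(); print(o["t"],o["eef_pos"],o["orientation"],o["q"])
for n in ["tweezers","tip_left","tip_right"]:
    for d in finder.look_for(q,n)[:2]:
        w=c2w(q,d["xyz"]); print(n,round(d["score"],2),w,px(q,w).round())
```

```text
2.95 [ 0.5075 -0.2115  0.2451] [ 3.1411 -0.0007  2.8459] [-0.5305 -0.1265  1.7878  0.0004  1.4811 -1.8056]
tweezers 0.59 [ 0.4778 -0.1998  0.0067] [324. 168.]
tip_left 0.87 [ 0.512  -0.1944  0.0135] [341. 205.]
tip_left 0.53 [ 0.3045 -0.334   0.0103] [96.  6.]
tip_right 0.76 [ 0.4782 -0.2006  0.0042] [323. 168.]
tip_right 0.64 [ 0.3206 -0.3349  0.0085] [105.  28.]
```

View pics/w1.png

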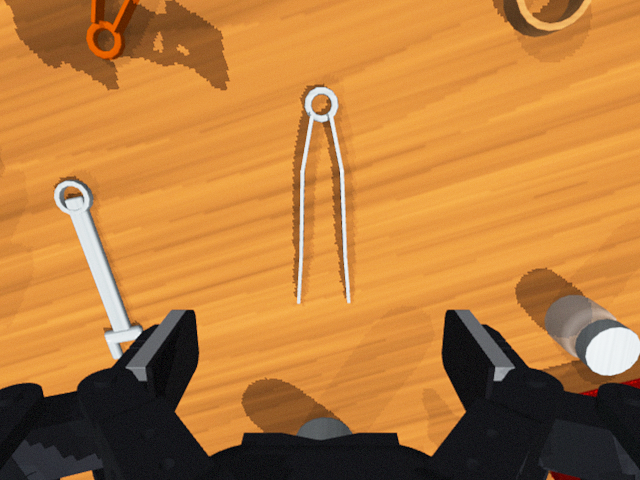

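The wrist view shows the eye at (321,104), the tips at (299,301)/(349,301), and the fingers below, symmetric about column 320.

```bash
cat >> h.py <<'E'
def tool(o=None):
    from scipy.spatial.transform import Rotation as Ro
    o=o or sensors.get_obs(); return o["eef_pos"],Ro.from_euler("xyz",o["orientation"]).as_matrix()
def heading(o): return np.arctan2(*(o[1],o[0]))
E
python3 - <<'E'
from h import *
np.set_printoptions(precision=4,suppress=True)
q=shot("wrist"); T,R=tool()
im=q["img"].astype(int)
# bright grey mask: low saturation
m=((im.max(2)-im.min(2)<40)&(im.max(2)>150)).astype(np.uint8); m[:,:260]=0; m[:,400:]=0; m[310:]=0
ys,xs=np.nonzero(m)
# eye: fit circle region rows 85-122
e=m[80:123]; yy,xx=np.nonzero(e); (cx,cy),r=cv2.minEnclosingCircle(np.c_[xx[yy<30],yy[yy<30]].astype(np.float32)); cy+=80
print("eye px",cx,cy,r)
for row in (295,):
    x=np.nonzero(m[row])[0]; print(x)
tl=np.nonzero(m[285:300].sum(0))[0]
b=ys.max(); xb=np.nonzero(m[b-6])[0]; print("bottom",b,xb)
E=ray(q,cx,cy,.008)
A=ray(q,xb[xb<325].mean(),b-6,.006); B=ray(q,xb[xb>325].mean(),b-6,.006)
mid=(A+B)/2; print(E,A,B,np.linalg.norm(A-B),"len",np.linalg.norm(mid-E)); ax=(mid-E)[:2]; print("heading",np.arctan2(ax[1],ax[0]))
u=ax/np.linalg.norm(ax)
for g in (75,80): 
    G=np.r_[E[:2]+u*g/1000,.017]; print(g,G,"tool shift mm",R.T@(G-T)*1000)
print("yaw err",np.arctan2(-u[1],-u[0])-sensors.get_obs()["orientation"][2])
print("tcp px",px(q,T), px(q,T+R@[0,.04,0]),px(q,T+R@[0,-.04,0]))
E
```

```text
eye px 319.5 103.5 16.86722755432129
[295 296 297 298 345 346 347]
bottom 303 [296 297 298 345 346 347]
[ 0.4256 -0.1866  0.008 ] [ 0.588  -0.2585  0.006 ] [ 0.6016 -0.2135  0.006 ] 0.04704965116368374 len 0.17630328838725678
heading -0.2841469493639345
75 [ 0.4976 -0.2076  0.017 ] tool shift mm [ 10.5738   0.0463 228.5492]
80 [ 0.5024 -0.209   0.017 ] tool shift mm [  5.574    0.0943 228.5514]
yaw err 0.009610785080104822
tcp px [320.4823 334.3425] [436.9405 334.2952] [204.1069 334.3897]
```

Request:
carry_out:
  series:
    - [[2,0,40],-0.07]
    - [[2,0,40],0]
    - [[2,0,40],0]
    - [[2,0,40],0]
    - [[2.5,0,25],0]
    - [[0,0,15],0]
    - [[0,0,12],0]
    - [[0,0,8],0]
    - [[0,0,6],0]
    - [[0,0,0],0]
  gripper: 0.4
  force: 25

```text
t: 4.15
eef_pos: [0.4979, -0.2089, 0.0194]
orientation: [-3.141, 0.0, 2.856]
wrist_force: [-0.8, 1.1, -0.6]
gripper_width: 0.0599
```

Request:
carry_out:
  series:
    - [[0,0,2],0]
    - [[0,0,0],0]

```text
t: 4.35
eef_pos: [0.4981, -0.2091, 0.0179]
orientation: [-3.141, 0.001, 2.856]
wrist_force: [-0.4, -0.3, 0.5]
gripper_width: 0.0598
```

Run:
```python
from h import *
q=shot("wrist"); save(q,"w2.png")
o=sensors.get_obs(); print(o)
```

```text
{'t': 4.4, 'q': array([-5.35264495e-01,  1.10226203e-01,  1.96466668e+00, -9.17145397e-06,
        1.06556045e+00, -1.82077590e+00]), 'joint_velocities': array([ 7.61887111e-05, -1.03171573e-03,  3.19656821e-03,  5.29570238e-04,
       -8.64401350e-04,  2.33292777e-04]), 'effort': array([ 1.68290695e-03, -3.49627733e+01, -3.01842642e+01, -2.23421334e-04,
       -7.97036919e-03,  8.00226258e-05]), 'eef_pos': array([ 0.4980334 , -0.20907598,  0.01792465]), 'orientation': array([-3.14130302e+00,  1.10192009e-03,  2.85631233e+00]), 'wrist_force': array([-0.3861877 ,  0.04029315,  0.26809977]), 'ft_torque': array([ 0.01909914, -0.0294441 ,  0.04471547]), 'gripper_width': 0.059797431876853116}
```

View pics/w2.png

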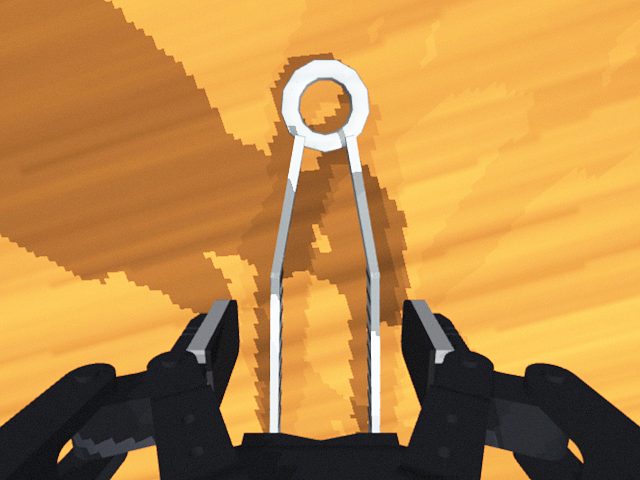

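The blades (275 and 373) sit between the pads (225 and 415), so I close.

Request:
carry_out:
  series:
    - [[0,0,0],0]
    - [[0,0,0],0]
    - [[0,0,0],0]
    - [[0,0,0],0]
    - [[0,0,0],0]
    - [[0,0,0],0]
    - [[0,0,0],0]
    - [[0,0,0],0]
  gripper: -1
  force: 25

```text
t: 5.2
eef_pos: [0.499, -0.21, 0.0192]
orientation: [-3.14, 0.003, 2.856]
wrist_force: [0.1, -0.9, 5.7]
gripper_width: 0.0193
```

Request:
carry_out:
  series:
    - [[0,0,-5],0]
    - [[0,0,-10],0]
    - [[0,0,-20],0]
    - [[0,0,-20],0]
    - [[0,0,-20],0]
    - [[0,0,-15],0]
    - [[0,0,-10],0]
    - [[0,0,0],0]
    - [[0,0,0],0]

```text
t: 6.1
eef_pos: [0.4973, -0.2086, 0.1168]
orientation: [3.141, -0.001, 2.856]
wrist_force: [-0.6, -0.2, -0.9]
gripper_width: 0.0192
```

Run:
```python
from h import *
np.set_printoptions(precision=4,suppress=True)
q=shot("wrist"); save(q,"w3.png")
o=sensors.get_obs(); print(o["t"],o["eef_pos"],o["orientation"],o["wrist_force"],o["gripper_width"])
```

```text
6.15 [ 0.4969 -0.2084  0.1162] [ 3.1411 -0.0019  2.8564] [ 0.5708  0.0628 -1.8022] 0.01950991162094757
```

View pics/w3.png

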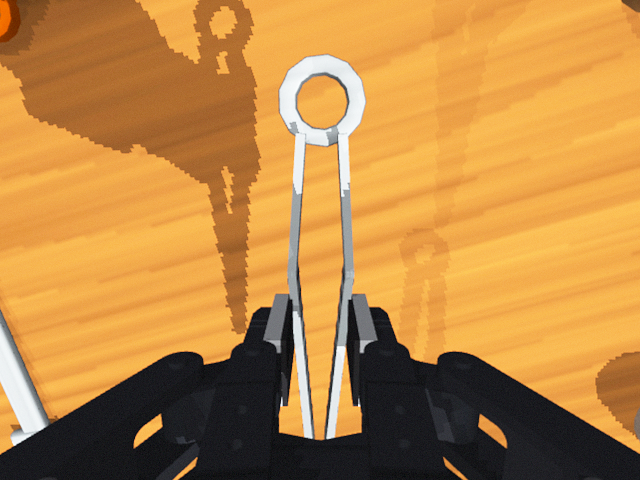

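Grasped centrally, with the eye ring at (322,99) and clear of the bench. I'll measure the eye in the tool frame and the gauge from the top view.

Run:
```python
from h import *
np.set_printoptions(precision=4,suppress=True)
q=shot("wrist"); T,R=tool()
im=q["img"].astype(int); m=((im.max(2)-im.min(2)<40)&(im.max(2)>150)); m[:,:270]=0;m[:,380:]=0;m[128:]=0
ys,xs=np.nonzero(m); ok=ys<148
P=np.array([depth(q,x,y) for x,y in zip(xs,ys) if q["z_map"][y,x]>0]); L=(P-T)@R*1000
L=L[np.abs(L[:,2]-np.median(L[:,2]))<5]
print("ring n",len(L),"median",np.median(L,0),"min",L.min(0),"max",L.max(0)); A=np.c_[L[:,:2],np.ones(len(L))]; print("plane",np.linalg.lstsq(A,L[:,2],rcond=None)[0])
# blade top near eye-grip slope
Ls=[]
for row in range(150,280,20):
  for x in range(285,360):
    if im[row,x].max()-im[row,x].min()<40 and im[row,x].max()>80: Ls.append((depth(q,x,row)-T)@R*1000)
Ls=np.array(Ls); Ls=Ls[np.abs(Ls[:,2])<25]; print(len(Ls),np.polyfit(Ls[:,0],Ls[:,2],1))
p=shot("top"); post=ray(p,238.6,268.9,.04); print("post",post)
im=p["img"]; g=cv2.cvtColor(im,cv2.COLOR_RGB2HSV); mm=((g[:,:,1]<70)&(g[:,:,2]<130)).astype(np.uint8); mm[:, :215]=0; mm[:,285:]=0; mm[:175]=0; mm[295:]=0
n,l,s,c=cv2.connectedComponentsWithStats(mm); k=1+s[1:,4].argmax(); yy,xx=np.nonzero(l==k)
W=np.array([ray(p,x,y,.012)[:2] for x,y in zip(xx,yy)],np.float32); r=cv2.minAreaRect(W*1000); print("plate rect",r)
ax=np.linalg.eigh(np.cov(W.T))[1][:,1]; print("pca heading",np.arctan2(ax[1],ax[0]), np.median(W,0))
```

```text
ring n 2990 median [80.8492 -0.1434 12.237 ] min [ 68.3163 -13.5133   9.684 ] max [90.4143 14.6133 15.9875]
plane [ 0.0074  0.0002 11.6511]
137 [-0.0001  6.2267]
post [0.4332 0.1642 0.04  ]
plate rect ((524.4625244140625, 148.05548095703125), (84.31484985351562, 249.8824005126953), 79.77644348144531)
pca heading 2.9598469214534266 [0.5172 0.1497]
```

Request:
carry_out:
  series:
    - [[9,34.7,-10],0]
    - [[9,34.7,-10],0]
    - [[9,34.7,0],0]
    - [[9,34.7,0],0]
    - [[9,34.7,0],0]
    - [[9,34.7,0],0]
    - [[9,34.7,0],0]
    - [[9,34.7,0],0]
    - [[9,34.7,0],0]
    - [[9,34.7,0],0]

```text
t: 7.25
eef_pos: [0.5083, 0.1509, 0.1364]
orientation: [-3.141, -0.001, 2.856]
wrist_force: [0.2, -0.1, 0.8]
gripper_width: 0.0192
```

Request:
carry_out:
  series:
    - [[0,0,0],-0.4]
    - [[0,0,0],-0.35]
    - [[0,0,0],0]
    - [[0,0,0],0]

```text
t: 7.65
eef_pos: [0.5085, 0.1494, 0.1366]
orientation: [-3.141, -0.001, 2.96]
wrist_force: [-0.5, -0.1, -1.1]
gripper_width: 0.0193
```

Run:
```python
from h import *
np.set_printoptions(precision=4,suppress=True)
q=shot("wrist"); save(q,"w4.png"); T,R=tool()
o=sensors.get_obs(); print(o["t"],o["eef_pos"],o["orientation"],o["wrist_force"],o["gripper_width"])
print("target shift", R.T@(np.array([.5079,.1501,.032])-T)*1000)
print("eye px",px(q,T+R@[.076,.0005,.0122]),"post px predicted",px(q,[.4332,.1642,.04]))
```

```text
7.7 [0.5086 0.1493 0.1368] [-3.1413 -0.0009  2.9599] [-0.0541 -0.0443 -0.1002] 0.019043402169684705
target shift [  0.7745   0.6825 104.7779]
eye px [321.8977 103.2183] post px predicted [322.3655 109.2081]
```

View pics/w4.png

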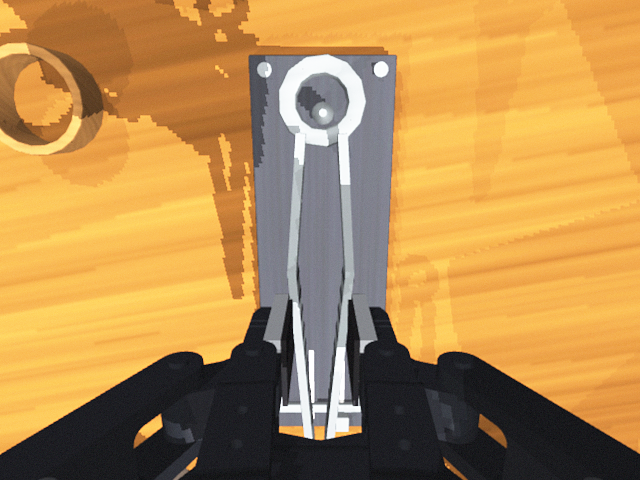

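Through the eye ring (centre about 322,98) the post top shows at (322,112), close to the prediction. I descend to just above the post and refine there.

Request:
carry_out:
  series:
    - [[0.8,0.7,20],-0.01]
    - [[0,0,25],0]
    - [[0,0,15],0]
    - [[0,0,7],0]
    - [[0,0,0],0]
    - [[0,0,0],0]

```text
t: 8.3
eef_pos: [0.5089, 0.1503, 0.0711]
orientation: [3.141, 0.001, 2.962]
wrist_force: [0.3, 0.1, -0.1]
gripper_width: 0.0193
```

Run:
```python
from h import *
from scipy.optimize import least_squares
np.set_printoptions(precision=4,suppress=True)
q=shot("wrist"); save(q,"w5.png",(240,30,400,150),4); T,R=tool()
o=sensors.get_obs(); print(o["t"],o["eef_pos"],o["orientation"],o["wrist_force"],o["gripper_width"])
im=q["img"].astype(int); m=((im.max(2)-im.min(2)<40)&(im.max(2)>165)); m[:,:270]=0;m[:,375:]=0;m[118:]=0
n,l,s,c=cv2.connectedComponentsWithStats(m.astype(np.uint8)); k=1+s[1:,4].argmax(); m=(l==k)
pts=[]
for x in range(285,360):
    r=np.nonzero(m[:,x])[0]
    if len(r): pts.append((x,r[0]-.5))
for y in range(70,112):
    r=np.nonzero(m[y])[0]
    if len(r): pts+= [(r[0]-.5,y),(r[-1]+.5,y)]
zt=T[2]-.0122
W=np.array([ray(q,x,y,zt) for x,y in pts]); L=((W-T)@R)*1000
f=least_squares(lambda a:np.hypot(L[:,0]-a[0],L[:,1]-a[1])-a[2],[76,0,14.5],loss="soft_l1"); print("eye in tool",f.x,"rms",np.sqrt(np.mean(f.fun**2)))
print("pred eye px",px(q,T+R@np.r_[f.x[:2]/1000,.0122]), "post pred px",px(q,[.4332,.1642,.04]))
```

```text
8.35 [0.5092 0.1504 0.0715] [3.1409 0.0019 2.9623] [ 0.5827  0.2022 -0.3365] 0.01932268394487623
eye in tool [76.6769  0.2297 13.9409] rms 0.14435882350077822
pred eye px [321.6378 101.4174] post pred px [320.7865 102.4089]
```

View pics/w5.png

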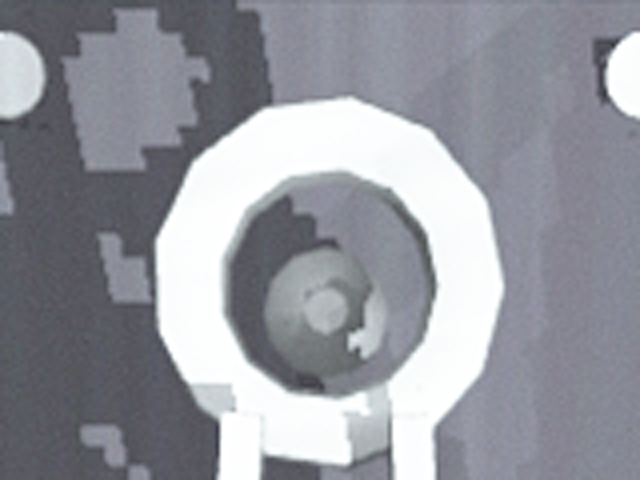

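Run:
```python
from h import *
np.set_printoptions(precision=4,suppress=True)
q=shot("wrist"); T,R=tool()
P=ray(q,321.75,107.5,.04); print(P,"post in tool",(P-T)@R*1000, "depth pt",depth(q,322,107))
P=ray(q,321.75,107.5,.037);print((P-T)@R*1000)
```

```text
[0.4353 0.1643 0.04  ] post in tool [75.2824  0.4278 31.4567] depth pt [0.4351 0.1644 0.0395]
[75.3867  0.4379 34.4565]
```

Request:
carry_out:
  series:
    - [[-1.4,0.2,0],0]
    - [[0,0,8],0]
    - [[0,0,8],0]
    - [[0,0,6],0]
    - [[0,0,5],0]
    - [[0,0,4],0]
    - [[0,0,0],0]

```text
t: 9.1
eef_pos: [0.509, 0.1502, 0.0384]
orientation: [-3.141, -0.002, 2.962]
wrist_force: [-0.0, -0.2, -1.4]
gripper_width: 0.0196
```

Request:
carry_out:
  series:
    - [[0,0,3],0]
    - [[0,0,3],0]
    - [[0,0,1],0]
    - [[0,0,0],0]

```text
t: 9.5
eef_pos: [0.5095, 0.1503, 0.0321]
orientation: [-3.141, -0.0, 2.962]
wrist_force: [-0.2, 0.6, -1.6]
gripper_width: 0.0196
```

Run:
```python
from h import *
np.set_printoptions(precision=4,suppress=True)
q=shot("wrist"); save(q,"w6.png"); o=sensors.get_obs(); print(o["t"],o["eef_pos"],o["orientation"],o["wrist_force"],o["gripper_width"])
for u,v in [(322,60),(290,100),(356,100)]: print(depth(q,u,v))
```

```text
9.55 [0.5096 0.1503 0.0323] [ 3.1416 -0.      2.9625] [ 0.6253  0.2405 -1.2236] 0.019713527940599027
[0.4223 0.1665 0.0196]
[0.4321 0.1543 0.0194]
[0.4359 0.1752 0.0197]
```

View pics/w6.png

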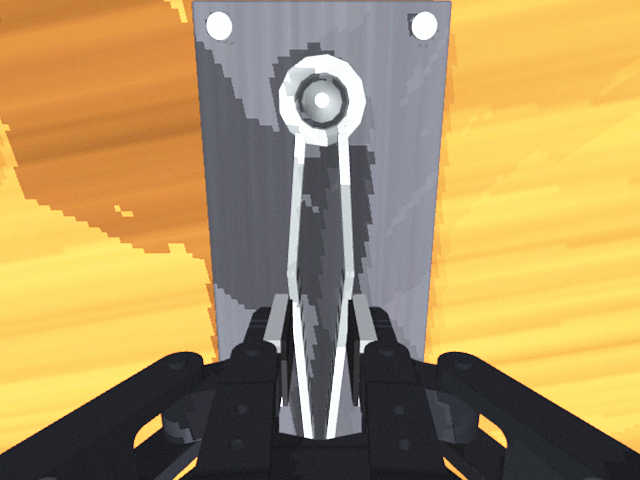

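The eye is seated on the post, with the post top at (322,100) in the ring centre and the ring top at z 19.5 mm (20 expected). Releasing.

Request:
carry_out:
  series:
    - [[0,0,0],0]
    - [[0,0,0],0]
    - [[0,0,0],0]
    - [[0,0,0],0]
    - [[0,0,0],0]
    - [[0,0,0],0]
    - [[0,0,0],0]
    - [[0,0,0],0]
  gripper: 0.5

```text
t: 10.35
eef_pos: [0.5096, 0.1503, 0.0323]
orientation: [-3.142, -0.0, 2.962]
wrist_force: [-0.7, -0.7, 0.2]
gripper_width: 0.0637
```

Request:
carry_out:
  series:
    - [[0,0,-10],0]
    - [[0,0,-40],0]
    - [[0,0,-40],0]
    - [[0,0,-40],0]
    - [[0,0,-40],0]
    - [[0,0,-20],0]
    - [[0,0,0],0]
    - [[0,0,0],0]

```text
t: 11.15
eef_pos: [0.5096, 0.1503, 0.2227]
orientation: [3.141, 0.001, 2.962]
wrist_force: [-1.4, -0.3, 0.2]
gripper_width: 0.0642
```

Run:
```python
from h import *
np.set_printoptions(precision=4,suppress=True)
q=shot("wrist"); save(q,"w7.png",(200,30,440,330),2.0); o=sensors.get_obs(); print(o["t"],o["eef_pos"],o["orientation"],o["wrist_force"],o["gripper_width"])
```

```text
11.2 [0.5089 0.1502 0.2212] [-3.1411 -0.0016  2.9625] [-0.1311  0.7775 -0.3245] 0.06426812538870696
```

View pics/w7.png

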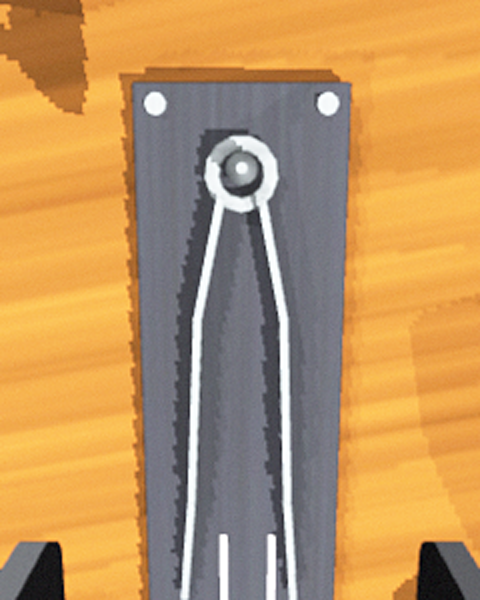

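The tweezers sit on the post, sprung open, with blades along the plate. The scribed lines start at crop (224,540) and (271,540), between the tips. Next I measure the lines and the plate middle numerically.

Run:
```python
from h import *
np.set_printoptions(precision=2,suppress=True)
q=shot("wrist"); T,R=tool(); print(T,px(q,T))
im=q["img"].astype(int)
m=((im.max(2)-im.min(2)<40)&(im.min(2)>170))
def runs(r):
    d=np.diff(np.r_[0,m[r].astype(int),0]); return [(a,b-1) for a,b in zip(np.nonzero(d==1)[0],np.nonzero(d==-1)[0]) if a>250 and b<400]
for r in range(292,420,6):
    print(r,[(round((a+b)/2,1),b-a+1,*np.round(((ray(q,(a+b)/2,r,.012)-T)@R*1000)[:2],1)) for a,b in runs(r)])
# plate edges (non-orange)
hs=cv2.cvtColor(q["img"],cv2.COLOR_RGB2HSV); pl=hs[:,:,1]<90
for r in range(90,290,25):
    x=np.nonzero(pl[r,230:410])[0]+230; A=(ray(q,x.min()-.5,r,.012)-T)@R*1000; B=(ray(q,x.max()+.5,r,.012)-T)@R*1000; print(r,A[:2],B[:2],"mid",(A+B)[1]/2,"w",B[1]-A[1])
P=ray(q,200+241.0/2,30+168/2,.04); print("post",((P-T)@R*1000))
```

```text
[0.51 0.15 0.22] [320.32 332.29]
292 [(np.float64(294.5), np.int64(4), np.float64(-73.3), np.float64(-22.6)), (np.float64(344.5), np.int64(4), np.float64(-73.3), np.float64(21.3))]
298 [(np.float64(294.5), np.int64(4), np.float64(-79.0), np.float64(-22.7)), (np.float64(344.5), np.int64(4), np.float64(-79.0), np.float64(21.4))]
304 [(np.float64(294.0), np.int64(5), np.float64(-84.7), np.float64(-23.2)), (np.float64(312.0), np.int64(5), np.float64(-84.7), np.float64(-7.3)), (np.float64(336.0), np.int64(5), np.float64(-84.7), np.float64(13.9)), (np.float64(345.0), np.int64(5), np.float64(-84.7), np.float64(21.9))]
310 [(np.float64(293.5), np.int64(4), np.float64(-90.5), np.float64(-23.8)), (np.float64(312.0), np.int64(5), np.float64(-90.5), np.float64(-7.3)), (np.float64(336.0), np.int64(5), np.float64(-90.5), np.float64(14.0)), (np.float64(345.5), np.int64(4), np.float64(-90.5), np.float64(22.4))]
316 [(np.float64(293.5), np.int64(4), np.float64(-96.4), np.float64(-23.9)), (np.float64(312.0), np.int64(5), np.float64(-96.4), np.float64(-7.4)), (np.float64(336.0), np.int64(5), np.float64
[... 1306 characters left out ...]
[]
382 []
388 []
394 []
400 []
406 []
412 []
418 []
90 [ 93.61 -41.12] [93.53 42.48] mid 0.683009586487227 w 83.60211324698389
115 [ 75.27 -41.  ] [75.2  42.36] mid 0.6801944244315443 w 83.36790045905522
140 [ 56.34 -40.89] [56.27 42.24] mid 0.6772885262145572 w 83.12614949703837
165 [ 36.8  -41.57] [36.73 42.11] mid 0.27182241306116595 w 83.68142052296997
190 [ 16.6  -41.46] [16.54 41.98] mid 0.26202973654125117 w 83.43684224326512
215 [ -4.29 -41.34] [-4.33 41.84] mid 0.2519057510280085 w 83.18399283363274
240 [-25.89 -41.22] [-25.93  41.7 ] mid 0.24143335378272823 w 82.92244550890001
265 [-48.24 -41.1 ] [-48.27  42.42] mid 0.6609098671972902 w 83.51237485336945
post [ 75.45   0.27 180.67]
```

Measured: the right line is 7.9 mm right of the plate middle (8 expected) and the left line about 13.6 mm left, so the tips need 21.6 mm separation. The middle line is 0.0156 rad left of the plate axis. I'll turn the gripper half a turn so the wrist camera sees the tips during the squeeze.

Request:
carry_out:
  series:
    - [[-12.3,1,0],0]
    - [[-12.3,1,0],0]
    - [[0,0,0],1]
    - [[0,0,0],1]
    - [[0,0,0],1]
    - [[0,0,0],1]
    - [[0,0,0],1]
    - [[0,0,0],1]
    - [[0,0,0],1]
    - [[0,0,0],1]
  gripper: 0.4

```text
t: 12.25
eef_pos: [0.535, 0.1476, 0.2214]
orientation: [-3.14, -0.0, 1.839]
wrist_force: [0.3, 0.2, -0.8]
gripper_width: 0.0593
```

Request:
carry_out:
  series:
    - [[0,0,0],1]
    - [[0,0,0],1]
    - [[0,0,0],1]
    - [[0,0,0],1]
    - [[0,0,0],1]
    - [[0,0,0],1]
    - [[0,0,0],1]
    - [[0,0,0],1]
    - [[0,0,0],1]
    - [[0,0,0],1]

```text
t: 13.25
eef_pos: [0.535, 0.1476, 0.2214]
orientation: [-3.141, 0.001, 0.443]
wrist_force: [-0.4, 0.1, 0.7]
gripper_width: 0.0597
```

Request:
carry_out:
  series:
    - [[0,0,0],1]
    - [[0,0,0],1]
    - [[0,0,0],1]
    - [[0,0,0],1]
    - [[0,0,0],0.4]
    - [[0,0,0],0]
    - [[0,0,0],0]

```text
t: 13.95
eef_pos: [0.5347, 0.1477, 0.2217]
orientation: [3.141, 0.001, -0.164]
wrist_force: [-0.2, 0.1, 0.3]
gripper_width: 0.0595
```

```bash
cat >> h.py <<'E'
def scan(q,rows,z,lo=200,hi=440,thr=170):
    T,R=tool(); im=q["img"].astype(int); m=((im.max(2)-im.min(2)<40)&(im.min(2)>thr))
    for r in rows:
        d=np.diff(np.r_[0,m[r].astype(int),0]); out=[]
        for a,b in zip(np.nonzero(d==1)[0],np.nonzero(d==-1)[0]):
            if a>lo and b<hi: out.append((float((a+b-1)/2),int(b-a),*[float(v) for v in np.round(((ray(q,(a+b-1)/2,r,z)-T)@R*1000)[:2],1)]))
        print(r,out)
E
python3 - <<'E'
from h import *
np.set_printoptions(precision=4,suppress=True)
q=shot("wrist"); o=sensors.get_obs(); T,R=tool(); print(o["t"],o["eef_pos"],o["orientation"],o["q"],o["gripper_width"])
scan(q,range(110,300,12),.012)
P=np.array([.4343,.1646,.04]); print("post in tool",(P-T)@R*1000,px(q,P))
E
```

```text
14.0 [0.5345 0.1478 0.2218] [ 3.1413  0.0007 -0.1643] [ 0.1355 -0.0993  1.8017 -0.      1.4399  1.8706] 0.05967709732130073
110 [(293.5, 4, 80.0, -20.0), (306.0, 5, 80.0, -10.3), (334.0, 5, 80.0, 11.4), (356.5, 4, 80.0, 28.9)]
122 [(294.5, 4, 71.1, -19.4), (306.0, 5, 71.0, -10.4), (333.0, 5, 71.0, 10.7), (355.0, 5, 71.0, 28.0)]
134 [(295.0, 5, 62.0, -19.2), (306.0, 5, 61.9, -10.5), (333.0, 5, 61.9, 10.8), (354.0, 5, 61.9, 27.4)]
146 [(296.0, 5, 52.7, -18.6), (352.5, 4, 52.7, 26.4)]
158 [(296.5, 4, 43.3, -18.3), (351.0, 5, 43.3, 25.4)]
170 [(297.5, 4, 33.8, -17.7), (349.5, 4, 33.7, 24.4)]
182 [(298.0, 5, 24.1, -17.4), (348.5, 4, 24.0, 23.7)]
194 [(298.5, 4, 14.2, -17.2), (347.5, 4, 14.2, 23.1)]
206 [(298.5, 4, 4.2, -17.3), (346.5, 4, 4.2, 22.5)]
218 [(299.5, 4, -6.0, -16.6), (345.5, 4, -6.0, 21.8)]
230 [(299.5, 4, -16.3, -16.8), (344.5, 4, -16.4, 21.1)]
242 [(300.0, 5, -26.8, -16.5), (343.5, 4, -26.9, 20.4)]
254 [(300.5, 4, -37.5, -16.2), (342.5, 4, -37.6, 19.7)]
266 [(301.0, 5, -48.4, -15.9), (342.0, 5, -48.5, 19.5)]
278 [(303.5, 4, -59.5, -13.9), (339.0, 5, -59.5, 17.0)]
290 [(305.5, 4, -70.8, -12.3), (336.0, 5, -70.8, 14.5)]
post in tool [-101.5082   -0.274   181.9152] [319.2054 337.2285]
```

The tool is centred between the lines, at -10.5 and +10.8 mm. Descending around the blades.

Request:
carry_out:
  series:
    - [[0,0,40],0]
    - [[0,0,40],0]
    - [[0,0,40],0]
    - [[0,0,30],0]
    - [[0,0,15],0]
    - [[0,0,10],0]
    - [[0,0,7],0]
    - [[0,0,4],0]
    - [[0,0,0],0]
    - [[0,0,0],0]

```text
t: 15.0
eef_pos: [0.5351, 0.148, 0.0375]
orientation: [-3.141, -0.002, -0.165]
wrist_force: [0.6, -0.2, 0.3]
gripper_width: 0.0599
```

Request:
carry_out:
  series:
    - [[0,0,0],0]
    - [[0,0,0],0]
    - [[0,0,0],0]
    - [[0,0,0],0]
    - [[0,0,0],0]
    - [[0,0,0],0]
  gripper: -0.3
  force: 25

```text
t: 15.6
eef_pos: [0.5363, 0.147, 0.0395]
orientation: [3.14, -0.004, -0.165]
wrist_force: [-1.7, -5.1, 11.3]
gripper_width: 0.0298
```

Run:
```python
from h import *
np.set_printoptions(precision=4,suppress=True)
q=shot("wrist"); save(q,"w8.png"); o=sensors.get_obs(); T,R=tool(); print(o["t"],o["eef_pos"],o["orientation"],o["wrist_force"],o["gripper_width"])
scan(q,range(20,200,10),.012); print(px(q,T+R@[.08,0,.015]))
```

```text
15.65 [0.5363 0.147  0.0395] [ 3.14   -0.0042 -0.1645] [-2.4784 -4.7289 10.9005] 0.029897007585479883
20 [(286.5, 30, 104.2, -11.1), (350.5, 10, 104.2, 10.7)]
30 [(288.0, 7, 101.1, -10.6), (350.5, 10, 101.1, 10.7)]
40 [(327.0, 191, 98.0, 2.7)]
50 [(327.0, 189, 94.9, 2.7)]
60 [(288.0, 9, 91.7, -10.8), (349.5, 10, 91.7, 10.6)]
70 [(288.5, 10, 88.4, -10.7), (349.5, 10, 88.4, 10.6)]
80 [(288.5, 10, 85.2, -10.8), (348.5, 10, 85.1, 10.3)]
90 [(273.5, 10, 81.9, -16.2), (288.5, 10, 81.8, -10.9), (348.5, 10, 81.8, 10.4)]
100 [(274.0, 9, 78.5, -16.1), (288.5, 10, 78.5, -10.9), (348.5, 10, 78.5, 10.5), (384.5, 10, 78.5, 23.3)]
110 [(275.0, 9, 75.1, -15.8), (289.0, 9, 75.1, -10.8), (348.0, 9, 75.1, 10.3), (383.5, 10, 75.1, 23.1)]
120 [(275.0, 9, 71.7, -16.0), (289.0, 9, 71.7, -10.9), (347.5, 10, 71.6, 10.2), (382.5, 10, 71.6, 22.9)]
130 [(276.0, 9, 68.2, -15.7), (289.0, 9, 68.2, -11.0), (347.5, 10, 68.2, 10.3), (381.5, 10, 68.1, 22.6)]
140 [(275.0, 9, 64.6, -16.2), (289.0, 9, 64.6, -11.0), (347.0, 9, 64.6, 10.2), (381.5, 10, 64.6, 22.8)]
150 [(275.5, 10, 61.1, -16.1), (289.0, 9, 61.1, -11.1), (346.5, 10, 61.0, 10.0), (380.5, 10, 61.0, 22.6)]
160 [(276.0, 9, 57.4, -16.0), (289.0, 9, 57.4, -11.2), (346.5, 10, 57.4, 10.1), (379.5, 10, 57.4, 22.3)]
170 [(277.0, 9, 53.8, -15.8), (289.0, 9, 53.8, -11.3), (346.0, 9, 53.7, 10.0), (378.5, 10, 53.7, 22.1)]
180 [(277.0, 9, 50.1, -15.9), (377.0, 9, 50.0, 21.7)]
190 [(278.0, 9, 46.3, -15.6), (376.0, 9, 46.2, 21.4)]
[319.1334  93.0852]
```

View pics/w8.png

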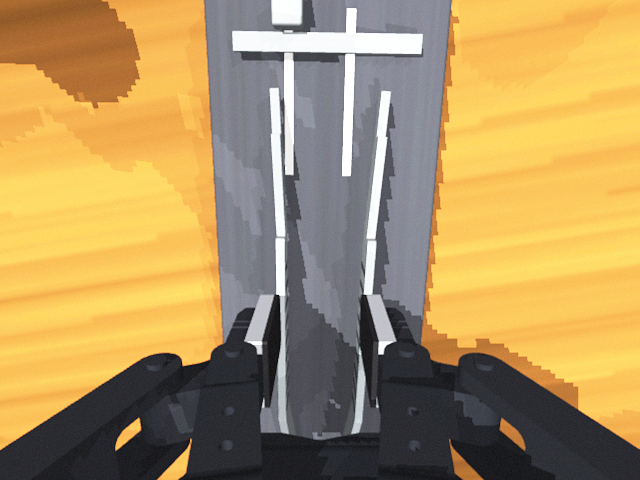

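The view shows the left tip at (275,90), right tip at (385,95), and lines at x=288 and 349. The blades are partly squeezed and the pads drag them down with 11 N. I'll ease up a little and close further.

Request:
carry_out:
  series:
    - [[0,0,-2],0]
    - [[0,0,0],0]
    - [[0,0,0],0]
    - [[0,0,0],0]
    - [[0,0,0],0]
  gripper: -0.4
  force: 20

```text
t: 16.15
eef_pos: [0.5354, 0.148, 0.0398]
orientation: [-3.141, -0.002, -0.165]
wrist_force: [-0.4, -1.6, 6.8]
gripper_width: 0.0259
```

```bash
cat >> h.py <<'E'
def tips(q):
    """tip and line lateral positions (mm, tool y) near tips; tips at z=.018, lines at .012"""
    o=sensors.get_obs(); print(o["t"],o["eef_pos"].round(4),o["orientation"].round(4),"F",o["wrist_force"].round(1),"w",round(o["gripper_width"],4))
    print("lines/tips @z=.012"); scan(q,range(90,121,5),.012); print("@z=.018"); scan(q,range(90,121,5),.018)
E
python3 -c "
from h import *
q=shot('wrist'); tips(q); scan(q,range(240,300,15),.026)"
```

```text
16.2 [0.5354 0.148  0.0398] [-3.141e+00 -2.400e-03 -1.650e-01] F [-1.3 -1.1  6.7] w 0.0256
lines/tips @z=.012
90 [(264.5, 10, 81.9, -19.4), (290.5, 10, 81.9, -10.2), (351.5, 10, 81.8, 11.5), (406.0, 9, 81.8, 30.8)]
95 [(265.0, 9, 80.2, -19.3), (290.5, 10, 80.2, -10.2), (350.5, 10, 80.2, 11.2), (405.5, 10, 80.2, 30.7)]
100 [(265.5, 10, 78.5, -19.2), (291.5, 10, 78.5, -9.9), (350.5, 10, 78.5, 11.2), (404.5, 10, 78.5, 30.5)]
105 [(265.5, 10, 76.8, -19.2), (291.5, 10, 76.8, -9.9), (350.5, 10, 76.8, 11.2), (403.5, 10, 76.8, 30.2)]
110 [(266.0, 9, 75.1, -19.1), (291.5, 10, 75.1, -9.9), (350.5, 10, 75.1, 11.2), (402.5, 10, 75.1, 29.9)]
115 [(266.5, 10, 73.4, -19.0), (291.5, 10, 73.4, -10.0), (350.5, 10, 73.4, 11.3), (402.0, 9, 73.4, 29.8)]
120 [(267.0, 9, 71.7, -18.9), (291.5, 10, 71.7, -10.0), (350.0, 9, 71.6, 11.1), (401.0, 9, 71.6, 29.6)]
@z=.018
90 [(264.5, 10, 81.5, -18.6), (290.5, 10, 81.4, -9.8), (351.5, 10, 81.4, 11.0), (406.0, 9, 81.4, 29.6)]
95 [(265.0, 9, 79.8, -18.5), (290.5, 10, 79.8, -9.8), (350.5, 10, 79.8, 10.7), (405.5, 10, 79.8, 29.5)]
100 [(265.5, 10, 78.2, -18.4), (291.5, 10, 78.2, -9.5), (350.5, 10, 78.2, 10.8), (404.5, 10, 78.2, 29.3)]
105 [(265.5, 10, 76.6, -18.5), (291.5, 10, 76.6, -9.5), (350.5, 10, 76.6, 10.8), (403.5, 10, 76.6, 29.0)]
110 [(266.0, 9, 75.0, -18.4), (291.5, 10, 74.9, -9.6), (350.5, 10, 74.9, 10.8), (402.5, 10, 74.9, 28.8)]
115 [(266.5, 10, 73.3, -18.2), (291.5, 10, 73.3, -9.6), (350.5, 10, 73.3, 10.9), (402.0, 9, 73.3, 28.7)]
120 [(267.0, 9, 71.6, -18.1), (291.5, 10, 71.6, -9.6), (350.0, 9, 71.6, 10.7), (401.0, 9, 71.6, 28.4)]
240 [(274.0, 9, 30.6, -16.2), (386.0, 9, 30.5, 23.8)]
255 [(274.5, 10, 25.0, -16.1), (384.5, 10, 24.9, 23.5)]
270 [(275.0, 9, 19.2, -16.1), (383.0, 9, 19.2, 23.2)]
285 [(276.0, 9, 13.4, -16.0), (381.0, 9, 13.3, 22.7)]
```

The blades have sprung back to 48 mm. At this height the fingertips (about z 26 mm) slipped over the blade tops, so I grasped too high. I lift, reopen and go about 8 mm lower.

Request:
carry_out:
  series:
    - [[0,0,-6],0]
    - [[0,0,-8],0]
    - [[0,2,0],0]
    - [[0,0,0],0]
    - [[0,0,0],0]
    - [[0,0,0],0]
    - [[0,0,0],0]
  gripper: 0.5

```text
t: 16.9
eef_pos: [0.5336, 0.1459, 0.052]
orientation: [3.141, 0.001, -0.165]
wrist_force: [0.3, -0.5, -0.8]
gripper_width: 0.0638
```

Request:
carry_out:
  series:
    - [[0,0,8],0]
    - [[0,0,6],0]
    - [[0,0,5],0]
    - [[0,0,4],0]
    - [[0,0,0],0]
    - [[0,0,0],0]

```text
t: 17.5
eef_pos: [0.5338, 0.1459, 0.0291]
orientation: [3.142, 0.0, -0.165]
wrist_force: [-0.8, -0.9, 0.2]
gripper_width: 0.0642
```

```bash
python3 -c "
from h import *
q=shot('wrist'); o=sensors.get_obs(); print(o['t'],o['eef_pos'],o['orientation'],o['wrist_force'],o['gripper_width'])
scan(q,[105],.018); scan(q,[285],.026,150,490)"
```

```text
17.55 [0.53405597 0.1459301  0.02945279] [-3.14149553e+00 -2.95556634e-04 -1.65192063e-01] [-0.16874871 -0.25369713  0.14871484] 0.0642560251028141
105 [(256.5, 10, 76.0, -19.9), (281.5, 10, 76.0, -12.0), (345.5, 10, 75.9, 8.5), (404.0, 11, 75.9, 27.2)]
285 [(266.5, 10, 17.5, -17.9), (380.5, 10, 17.5, 20.9)]
```

Request:
carry_out:
  series:
    - [[0,0,0],0]
    - [[0,0,0],0]
    - [[0,0,0],0]
    - [[0,0,0],0]
    - [[0,0,0],0]
    - [[0,0,0],0]
  gripper: -0.25
  force: 20

```text
t: 18.15
eef_pos: [0.5348, 0.1459, 0.0304]
orientation: [-3.141, -0.002, -0.165]
wrist_force: [-0.6, -0.4, 6.0]
gripper_width: 0.0323
```

```bash
python3 -c "
from h import *
q=shot('wrist'); tips(q); scan(q,[285],.026,150,490)" | grep -v "^\(90\|95\|105\|115\)"
```

```text
18.2 [0.5348 0.146  0.0303] [-3.1412e+00 -1.8000e-03 -1.6510e-01] F [-0.3 -0.1  6.5] w 0.0321
lines/tips @z=.012
100 [(275.5, 10, 78.1, -14.6), (284.5, 6, 78.1, -11.6), (346.5, 10, 78.0, 9.2), (376.0, 11, 78.0, 19.1)]
110 [(275.5, 10, 74.9, -14.7), (284.5, 6, 74.9, -11.7), (346.0, 11, 74.8, 9.0), (375.5, 10, 74.8, 19.0)]
120 [(279.5, 16, 71.6, -13.5), (345.5, 10, 71.6, 8.9), (374.5, 10, 71.6, 18.8)]
@z=.018
100 [(275.5, 10, 77.8, -14.0), (284.5, 6, 77.8, -11.1), (346.5, 10, 77.7, 8.8), (376.0, 11, 77.7, 18.3)]
110 [(275.5, 10, 74.7, -14.1), (284.5, 6, 74.7, -11.2), (346.0, 11, 74.7, 8.7), (375.5, 10, 74.7, 18.2)]
120 [(279.5, 16, 71.6, -12.9), (345.5, 10, 71.6, 8.6), (374.5, 10, 71.6, 18.0)]
285 [(279.0, 9, 17.2, -13.9), (363.0, 9, 17.2, 15.0)]
```

It works this time: 32 mm tip separation at 32 mm opening. I close to about 26.3 mm and shift back 2 mm.

Request:
carry_out:
  series:
    - [[0,-1,-0.5],0]
    - [[0,-1,-0.5],0]
    - [[0,0,0],0]
    - [[0,0,0],0]
    - [[0,0,0],0]
    - [[0,0,0],0]
  gripper: -0.38

```text
t: 18.8
eef_pos: [0.5347, 0.1478, 0.0307]
orientation: [3.142, -0.001, -0.165]
wrist_force: [1.5, -2.6, 5.3]
gripper_width: 0.0266
```

```bash
python3 -c "
from h import *
q=shot('wrist'); tips(q); save(q,'w9.png'); scan(q,[60,65,70,75,80,85],.012); scan(q,[285],.026,150,490)" | grep -v "^\(90\|95\|105\|115\)"
```

```text
18.85 [0.5347 0.1478 0.0307] [-3.1416e+00 -1.1000e-03 -1.6520e-01] F [ 1.1 -2.3  4.9] w 0.0264
lines/tips @z=.012
100 [(289.5, 14, 78.1, -10.0), (355.5, 18, 78.1, 12.2)]
110 [(289.5, 14, 74.9, -10.0), (355.0, 19, 74.9, 12.1)]
120 [(289.5, 14, 71.6, -10.1), (354.5, 18, 71.6, 12.0)]
@z=.018
100 [(289.5, 14, 77.8, -9.6), (355.5, 18, 77.8, 11.7)]
110 [(289.5, 14, 74.7, -9.6), (355.0, 19, 74.7, 11.6)]
120 [(289.5, 14, 71.6, -9.7), (354.5, 18, 71.6, 11.5)]
60 [(288.0, 11, 90.5, -10.2), (353.0, 11, 90.5, 11.1)]
65 [(288.0, 11, 89.0, -10.2), (352.5, 10, 89.0, 11.0)]
70 [(288.0, 11, 87.4, -10.3), (352.5, 10, 87.4, 11.0)]
75 [(288.0, 11, 85.9, -10.3), (352.5, 10, 85.9, 11.0)]
80 [(289.0, 13, 84.4, -10.0), (352.0, 11, 84.3, 10.9)]
85 [(289.5, 14, 82.8, -9.9), (356.0, 19, 82.8, 12.3)]
285 [(289.0, 9, 17.1, -10.5), (353.5, 10, 17.1, 11.7)]
```

View pics/w9.png

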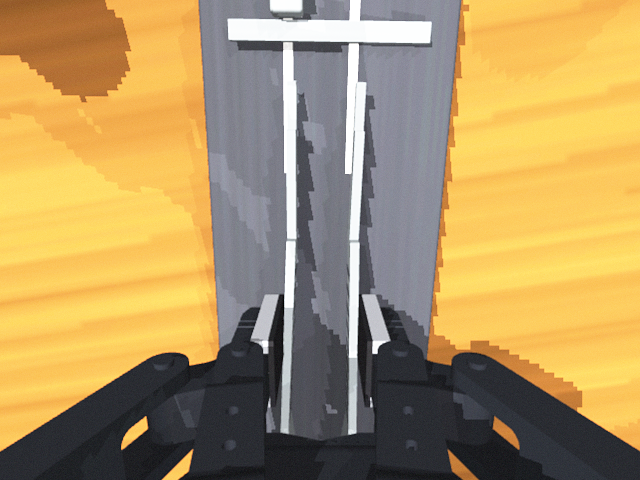

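The tips now stand close: left tip (291,100) against its line at (288), and right tip (359,100) against its line at (351.5). The separation is right, but both are about 1.8 mm too far right. I shift the tool 1 mm left and ease the press slightly.

Request:
carry_out:
  series:
    - [[0,-0.5,0],0]
    - [[0,-0.5,-0.3],0]
    - [[0,0,0],0]
    - [[0,0,0],0]
    - [[0,0,0],0]
    - [[0,0,0],0]
    - [[0,0,0],0]
    - [[0,0,0],0]
  gripper: -0.385

```text
t: 19.65
eef_pos: [0.5345, 0.1486, 0.0307]
orientation: [3.141, -0.0, -0.165]
wrist_force: [2.2, -3.4, 5.6]
gripper_width: 0.0263
```

```bash
cat > m.py <<'E'
from h import *
q=shot('wrist'); o=sensors.get_obs(); T,R=tool(); print(o["t"],o["eef_pos"].round(4),o["orientation"].round(4),"F",o["wrist_force"].round(1),"w",round(o["gripper_width"],4))
print("lines"); scan(q,[60,65,70,75],.012); scan(q,[160,166],.012)
print("merged"); scan(q,[95,105],.018)
save(q,"last.png",(250,50,400,170),4)
# line / tip by depth: tip surface z ~.018, line z ~.012
for r in (95,105):
    Z=np.array([depth(q,u,r)[2] if q["z_map"][r,u]>0 else np.nan for u in range(270,380)])*1000
    hi=np.nonzero(Z>15)[0]+270; print(r,"raised cols",hi)
    for s in np.split(hi,np.nonzero(np.diff(hi)>5)[0]+1): 
        if len(s): print("  tip y",(ray(q,s.mean(),r,.018)-T)@R*1000)
E
python3 m.py
```

```text
19.7 [0.5345 0.1486 0.0307] [ 3.141e+00 -3.000e-04 -1.650e-01] F [ 2.5 -4.3  5.6] w 0.0266
lines
60 [(290.0, 11, 90.5, -9.5), (355.0, 11, 90.5, 11.8)]
65 [(290.0, 11, 89.0, -9.6), (355.0, 11, 88.9, 11.8)]
70 [(290.0, 11, 87.4, -9.6), (355.0, 11, 87.4, 11.8)]
75 [(290.0, 11, 85.9, -9.6), (354.5, 10, 85.9, 11.7)]
160 [(290.5, 10, 58.2, -10.0), (348.5, 4, 58.2, 10.2), (356.5, 10, 58.2, 13.0)]
166 [(290.5, 10, 56.2, -10.1), (348.5, 4, 56.1, 10.3), (356.5, 10, 56.1, 13.1)]
merged
95 [(290.0, 11, 79.3, -9.4), (356.0, 15, 79.3, 11.8)]
105 [(290.5, 10, 76.2, -9.3), (356.0, 15, 76.2, 11.9)]
95 raised cols [286 287 288 289 290 291 292 293 294 295 354 355 356 357 358 359 360 361
 362 363]
  tip y [79.29887257 -9.18993175 12.71069625]
  tip y [79.2800155  12.63774521 12.72376996]
105 raised cols [286 287 288 289 290 291 292 293 294 295 353 354 355 356 357 358 359 360
 361 362]
  tip y [76.24963011 -9.25294093 12.70971346]
  tip y [76.2302197  12.39082749 12.72267678]
```

Errors are now about +0.4 mm (left) and +0.9 mm (right). One small last shift, then the final check, including the eye from the top camera.

Request:
carry_out:
  series:
    - [[0,-0.4,0],0]
    - [[0,0,0],0]
    - [[0,0,0],0]
    - [[0,0,0],0]
    - [[0,0,0],0]
    - [[0,0,0],0]

```text
t: 20.3
eef_pos: [0.5345, 0.1489, 0.0307]
orientation: [3.141, -0.0, -0.165]
wrist_force: [1.3, -3.5, 5.8]
gripper_width: 0.0263
```

```bash
python3 m.py
python3 - <<'E'
from h import *
q=shot("wrist"); np.set_printoptions(precision=4,suppress=True)
im=q["img"].astype(int)
for r in (90,105,180,220,260,290):
    x=[u for u in range(275,375) if im[r,u].min()>170 and q["z_map"][r,u]>0]; P=np.array([depth(q,u,r) for u in x]); z=P[P[:,2]>.0155,2]; print(r,len(z),np.median(z))
p=shot("top"); c=px(p,[.4343,.1646,.02]); u,v=c.round().astype(int); print("eye px",c)
Z=np.array([[depth(p,a,b)[2]*1000 for a in range(u-9,u+10)] for b in range(v-9,v+10)]); print(Z[::2,::2].round(0))
A=cv2.resize(q["img"][50:180,250:400],(600,520)); B=cv2.resize(p["img"][v-25:v+15,u-12:u+13],(200,320)); C=np.zeros((520,800,3),np.uint8); C[:,:600]=A; C[:320,600:]=B; cv2.imwrite("pics/fin.png",C[:,:,::-1])
E
```

```text
20.35 [0.5345 0.1489 0.0307] [ 3.1408e+00 -1.0000e-04 -1.6490e-01] F [ 1.2 -4.9  5.6] w 0.0268
lines
60 [(291.0, 11, 90.4, -9.2), (356.0, 11, 90.4, 12.1)]
65 [(291.0, 11, 88.9, -9.2), (356.0, 11, 88.9, 12.1)]
70 [(291.0, 11, 87.4, -9.2), (356.0, 11, 87.4, 12.2)]
75 [(291.0, 11, 85.9, -9.3), (355.5, 10, 85.8, 12.0)]
160 [(290.0, 11, 58.2, -10.2), (349.0, 3, 58.2, 10.4), (356.5, 10, 58.2, 13.0)]
166 [(289.5, 10, 56.1, -10.4), (349.0, 3, 56.1, 10.5), (356.5, 10, 56.1, 13.1)]
merged
95 [(290.0, 11, 79.3, -9.3), (356.5, 14, 79.3, 12.0)]
105 [(290.5, 10, 76.2, -9.2), (356.5, 14, 76.2, 12.1)]
95 raised cols [286 287 288 289 290 291 292 293 294 354 355 356 357 358 359 360 361 362]
  tip y [79.27221427 -9.32191331 12.70818108]
  tip y [79.25354193 12.49915664 12.72579495]
105 raised cols [286 287 288 289 290 291 292 293 294 353 354 355 356 357 358 359 360 361
 362]
  tip y [76.22398784 -9.38600006 12.70776844]
  tip y [76.20450125 12.41285119 12.72536427]
90 19 0.017431471944393956
105 19 0.01767043784264105
180 19 0.021502609338979378
220 19 0.021673197071127914
260 19 0.025103511501276377
290 18 0.02530046214050566
eye px [239.8767 269.1292]
[[414. 410. 411. 408. 404. 400. 397. 394. 388. 384.]
 [414. 416. 413. 411. 407. 405. 402. 397. 392. 385.]
 [418. 417. 415. 414. 411. 408. 405. 399. 393. 389.]
 [422. 422. 417. 416. 415. 410. 406. 405. 397. 394.]
 [423. 423. 421. 419. 416. 414. 410. 409. 402. 395.]
 [427. 425. 424. 423. 419. 416. 412. 407. 403. 396.]
 [430. 428. 426. 422. 423. 417. 415. 410. 406. 401.]
 [430. 431. 427. 427. 424. 420. 418. 416. 411. 405.]
 [435. 434. 430. 431. 428. 422. 422. 418. 415. 407.]
 [437. 437. 435. 431. 428. 426. 424. 421. 415. 411.]]
```

View pics/fin.png

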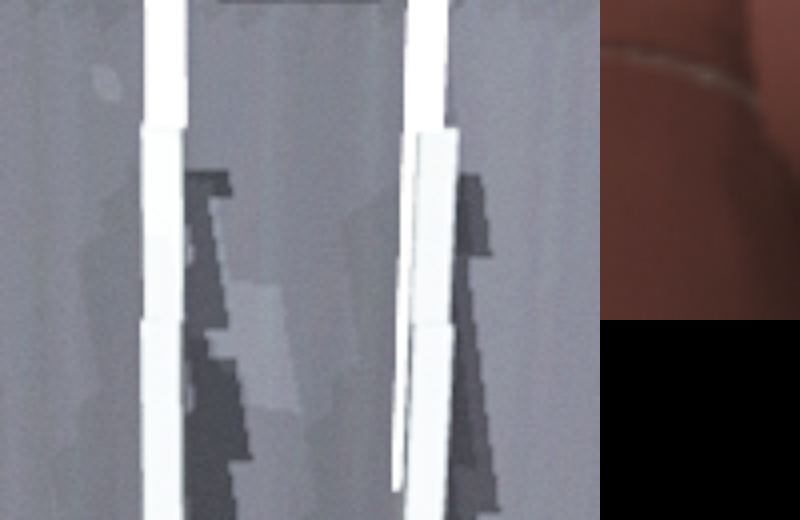

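Final picture: the left tip covers its line (crop x≈163 against 165), and the right tip is at ≈436 against its line at 426, about 0.4 mm off after parallax. Heights read level on the plate: tip tops about 17.5 mm, blade tops about 25.2 mm. The top camera can't see the eye because the arm hides it. Handing in.

```bash
python3 -c "
from h import *
print(ticket.finish_job())"
```

```text
the job is handed in; nothing more can be done
None
```

I hung the steel tweezers by their eye on the gauge post, let them spring open, and squeezed them until both tips stood over their lines. The job was handed in at about 20.5 s with the squeeze still held; no verdict was reported.

**Last checks**
- **Tips:** the left tip was about 0.1 mm and the right about 0.4 mm sideways from the middle of its line, against the 2.5 mm allowed.
- **Flatness:** tip tops read 17.5 mm and blade tops 25.2 mm above the bench, against 18 and 26 mm expected. The tweezers are level on the plate.
- **Squeeze:** the opening held at about 26.5 mm and the tips did not move between the last looks. The wrist read about 5.6 N upward, so the fingers press the tweezers lightly onto the plate.

**What went wrong or could not be checked**
- **First squeeze failed:** the fingers were too high and slipped over the blade tops, and the tweezers sprang open again. I reopened and squeezed about 8 mm lower, which worked.
- **Eye on the post:** I could not see it at the end because the arm blocked the top camera. It was seated when released, and the blade heights suggest it stayed down.
- **Grip force:** there is no direct reading of the fingers' force on the blades.
- **Slide and other things:** no move brought the arm against the slide or anything else on the bench, but I did not measure their positions again at the end.

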